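Tap the anemometer arms home, tallest first

ROBOT

A 6-joint arm with a two-finger parallel gripper is mounted at the origin on the work surface. World frame = base frame: x ahead of the robot, y to its left, z up, the work surface at z = 0. Lengths are in m, angles in rad, forces in N, time in s.
With the tool pointing down it reaches from about 0.35 to 0.975 m from the base axis. Payload 4.9 kg.
Tool frame: the origin (TCP) lies between the finger pads; the fingertips stand 25 mm ahead of it and the grasp point (between the pads) lies 6 mm ahead of it; z points along the fingers, y is the line along which they close (so a half turn about z gives the same grasp; the last joint's range is limited). The gripper opens to 85 mm and grips with 20 to 120 N. Pads are 22 mm wide; open, the fingers measure 114 mm over their backs; the gripper's body (76 mm by 85 mm) begins 54 mm behind the grasp point. The pads swing forward as they close: fully open they stand 13 mm farther back than shut.
Start: joints at [-1.466, 0.053, 1.613, -0, 1.476, -0.119], TCP at [0.139, -0.609, 0.256] pointing down, gripper open.
Joint ranges: [-3.01, 3.01], [-1.01, 2.22], [0.06, 2.58], [-1.02, 4.17], [0.09, 2.62], [-3.14, 3.14]. Speed limits (rad/s): [2.57, 2.57, 3.14, 3.14, 3.14, 3.14].

INTERFACE

Orientations are given as a unit quaternion [w, x, y, z].
In Python, from plant import manip gives the robot as it stands.
- The arm moves only by the shell command python3 -m inch 'ROWS'. ROWS is JSON, a list of rows, each a list of 3 entries, a list of its own where there are three numbers: the shift along the tool's x, y, z in m, then the turn, a rotation vector about the tool's x, y, z in rad, then the opening, from 0 (shut) to 1 (fully open). A call has 1 to 8 rows; each row shifts and turns the commanded pose from where the row before left it, along the tool's axes as they then stand; what a row does not reach is not made up. A row lasts 1/10 s, in which the tool goes at most 50 mm and 8.59 degrees, less where a joint would pass 70% of its speed; a pose out of reach is approached as far as the arm can. A call with a gripper value outside its range is refused whole. The fingers move at their own pace and stop on an object; the grip force is fixed at half the most. Time passes only in rows, so rows that do not move let the fingers close. It gives the time, the measured TCP pose, the force, the opening and the grip force at its end, in the units of the state.
- manip.state(): the state, without advancing time (a new reading comes with each control period).
- manip.grab_frame(name): name is "scene" or "side" or "wrist"; returns (picture, depth): 480x640x3 uint8, red, green, blue; 480x640 float32, m along the optical axis (not along the pixel's ray), 0 where there is no reading.
- manip.camera_params(name): a dict with "camera_matrix" (3x3 intrinsics, pixels), "rvec" (rotation vector, rad) and "tvec" (3), from world to camera coordinates, as OpenCV has them. Camera axes: x right, y down, z forward; pixel columns grow to the right and rows downward; lengths in m; the calibration is good to about 2 mm. A picture is of the moment at which its call begins: read the wrist's pose just before it. camera_params takes no time and is no camera call; for the wrist camera it gives the pose at the moment of the call.
- manip.job_done(): hands the job in; it is judged then, once.
Trained networks look in the newest picture that a camera, given by its name, has taken for a name from the list of things; names that differ only in an ending like _2 or _b are one class to them, and where a whole thing is asked for, a point or a joint stands for the part that bears it (a point fixed in the world has none). Each returns a list of dicts, best first, with "score" (0 to 1); they miss things now and then, are a little off and sometimes report something else, mostly with a low value. They report only what shows in the picture. A call takes as long as a camera call.
- manip.look_for(camera, label): "point" ([x, y, z] in m, in world coordinates, good to about 4 mm: the middle of the surface that is visible of it).
The state is a dict: "time": time; "joint_pos": joint angles; "joint_vel": joint speeds; "joint_efforts": joint torques, N m; "tool_pos": TCP position; "tool_rot": TCP orientation; "contact_force": force on the tool from outside, world axes, zero at the start; "ft_torque": the same for the moment, N m; "gripper_width": opening from 0.0 (shut) to 1.0 (fully open); "grasp_force": force on a finger pad.
Only numpy, scipy, OpenCV 4.12 (cv2) and the standard library are available. Lean on these libraries where they do the work, as an engineer would, in place of code of your own. Each camera call takes 0.05 s, during which the arm holds its last target. There are 200 camera calls.

TASK

The four flat aluminium anemometer arms stand a little proud in the slotted stand: with the fingertips, tap each one lightly down on its top end until it is fully home in its slot, in order from the tallest arm to the shortest. Only push them down, never pull one up, and leave the copper cup, the solar tile and the spanner where they lie.

Things in the scene. Friction and masses are not known exactly. Their poses are not given: they have to be found in the camera images.
- stand: Fixed wooden stand, 70 x 230 x 52 mm high (x, y, z); origin at the centre of its underside, on the shelf. Its own y axis runs along the row of four felt-lined upright slots, which lie at y = -82.5, -27.5, 27.5 and 82.5 mm, x = 0 in its frame, 55 mm apart. Each slot holds one arm; which arm is in which slot varies, and so do the stand's place and yaw.
- arm1 (a joint): How far the tallest arm has slid down in its slot, m: 0.012 is fully home, 0 is 12 mm proud; it starts between 0 and 0.005. The slot's felt holds the arm where it is; it slides at about 3 N and then its foot stops dead on the slot's floor. The bar stands on a springy rubber foot, so its top gives about 1 mm for every 3 N and comes back when let go (at most 6 mm).
- arm1_top (a point): Centre of the top end of the tallest arm, a flat aluminium bar 160 mm long, 22 mm wide (along the stand's x) and 5 mm thick (along the stand's y), upright. The point moves with the arm; fully home it is 172 mm above the shelf.
- arm2 (a joint): How far the second tallest arm has slid down in its slot, m: 0.012 is fully home, 0 is 12 mm proud; it starts between 0 and 0.005. The slot's felt holds the arm where it is; it slides at about 3 N and then its foot stops dead on the slot's floor. The bar stands on a springy rubber foot, so its top gives about 1 mm for every 3 N and comes back when let go (at most 6 mm).
- arm2_top (a point): Centre of the top end of the second tallest arm, a flat aluminium bar 145 mm long, 22 mm wide (along the stand's x) and 5 mm thick (along the stand's y), upright. The point moves with the arm; fully home it is 157 mm above the shelf.
- arm3 (a joint): How far the third tallest arm has slid down in its slot, m: 0.012 is fully home, 0 is 12 mm proud; it starts between 0 and 0.005. The slot's felt holds the arm where it is; it slides at about 3 N and then its foot stops dead on the slot's floor. The bar stands on a springy rubber foot, so its top gives about 1 mm for every 3 N and comes back when let go (at most 6 mm).
- arm3_top (a point): Centre of the top end of the third tallest arm, a flat aluminium bar 130 mm long, 22 mm wide (along the stand's x) and 5 mm thick (along the stand's y), upright. The point moves with the arm; fully home it is 142 mm above the shelf.
- arm4 (a joint): How far the shortest arm has slid down in its slot, m: 0.012 is fully home, 0 is 12 mm proud; it starts between 0 and 0.005. The slot's felt holds the arm where it is; it slides at about 3 N and then its foot stops dead on the slot's floor. The bar stands on a springy rubber foot, so its top gives about 1 mm for every 3 N and comes back when let go (at most 6 mm).
- arm4_top (a point): Centre of the top end of the shortest arm, a flat aluminium bar 115 mm long, 22 mm wide (along the stand's x) and 5 mm thick (along the stand's y), upright. The point moves with the arm; fully home it is 127 mm above the shelf.
- cup: Loose copper wind cup, an open bowl 64 mm across and 32 mm high, lying near the stand; origin under its centre. Bystander.
- tile: Loose white plastic solar panel tile with dark cells, 75 x 100 x 6 mm, lying flat near the stand; origin under its centre. Bystander.
- spanner: Loose rubber-gripped steel spanner, about 150 mm long along its x, 30 mm wide, 8 mm high, lying near one end of the stand; origin under about its middle. Bystander.

How it is judged:
On the way, in this order (a step that is already met when the one before it is completed fails the run):
1. the tallest arm is tapped down until home (within 1.5 mm) (value of joint arm1 above 0.0105 m), for 0.1 s.
2. the second tallest arm is tapped down until home (within 1.5 mm) (value of joint arm2 above 0.0105 m), for 0.1 s.
3. the third tallest arm is tapped down until home (within 1.5 mm) (value of joint arm3 above 0.0105 m), for 0.1 s.
4. the shortest arm is tapped down until home (within 1.5 mm) (value of joint arm4 above 0.0105 m), for 0.1 s.
At the end, for the whole second after the job is handed in: All four arms are home in their slots (each within 1.5 mm of its full 12 mm), and the cup, the tile and the spanner lie within 10 mm of where they started (value of joint each of arm1, arm2, arm3, arm4 above 0.0105 m and distance of each of cup, tile, spanner from where it was at the start of the episode below 0.01 m); the robot touches nothing.
It fails at once if an arm is pushed hard (over 20 N) by anything (contact force between any of arm1, arm2, arm3, arm4 and anything else above 20 N).
It fails at once if an arm is drawn up in its slot, more than 5 mm above the 12 mm proud position (value of joint any of arm1, arm2, arm3, arm4 below -0.005 m).
It fails at once if the cup, the tile or the spanner is shifted more than 10 mm (distance of any of cup, tile, spanner from where it was at the start of the episode above 0.01 m).
It also fails if it takes over 45 s, if anything falls off the work surface, if the arm or the gripper's body presses on something with over 40 N, if the wrist force passes 120 N, or if a joint passes its speed limit or range.

## Working session

There is one attempt and no reset: what is moved stays moved. The work goes in short steps, Python scripts to look and compute and a shell command to move; the robot and the scene stay as the last step left them, time stands still between calls to the robot, and variables do not carry over. Pictures are saved under pics/ and viewed, at most 10 in all, crops included, and the job is handed in when it is done.

```bash
mkdir -p pics; cat > h.py <<'E'
import numpy as np, cv2
from plant import manip
def cloud(n):
    p,d=manip.grab_frame(n); c=manip.camera_params(n)
    K=np.array(c["camera_matrix"]);R,_=cv2.Rodrigues(np.array(c["rvec"],float));t=np.array(c["tvec"],float).ravel()
    v,u=np.mgrid[:480,:640]
    X=np.stack([(u-K[0,2])/K[0,0]*d,(v-K[1,2])/K[1,1]*d,d],-1)
    W=(X-t)@R; W[d==0]=np.nan
    return p,W
E
python3 - <<'E'
from h import *
for n in ("scene","side"):
    p,W=cloud(n); cv2.imwrite(f"pics/{n}0.png",p[...,::-1]); np.save(f"{n}.npy",W)
    for l in ("stand","arm1_top","arm2_top","arm3_top","arm4_top","cup","tile","spanner"):
        print(n,l,[(np.round(r["point"],3).tolist(),round(r["score"],2)) for r in manip.look_for(n,l)][:3])
s=manip.state();print(s["time"],s["tool_pos"],s["tool_rot"])
E
```

```text
scene stand [([0.602, 0.0, 0.05], 0.7)]
scene arm1_top [([0.604, 0.026, 0.129], 0.67), ([0.579, -0.023, 0.112], 0.64)]
scene arm2_top [([0.579, -0.024, 0.114], 0.86)]
scene arm3_top [([0.556, -0.073, 0.108], 0.93), ([0.582, -0.024, 0.117], 0.54)]
scene arm4_top [([0.629, 0.076, 0.089], 0.58), ([0.556, -0.074, 0.109], 0.27)]
scene cup [([0.499, 0.123, 0.018], 0.57), ([0.58, -0.026, 0.113], 0.45)]
scene tile [([0.628, 0.074, 0.095], 0.72), ([0.676, -0.065, 0.01], 0.7), ([0.604, 0.028, 0.127], 0.58)]
scene spanner [([0.652, 0.166, 0.007], 0.66)]
side stand [([0.594, 0.047, 0.045], 0.9)]
side arm1_top [([0.553, -0.07, 0.105], 0.65), ([0.597, 0.023, 0.127], 0.58)]
side arm2_top [([0.576, -0.023, 0.114], 0.72)]
side arm3_top [([0.556, -0.072, 0.102], 0.93)]
side arm4_top [([0.62, 0.078, 0.097], 0.82), ([0.553, -0.071, 0.104], 0.3)]
side cup []
side tile [([0.679, -0.061, 0.005], 0.77)]
side spanner []
0.9 [ 0.13870869 -0.60939839  0.25630757] [1.01571766e-05 9.93745011e-01 1.11672976e-01 5.80643175e-06]
```

View pics/scene0.png

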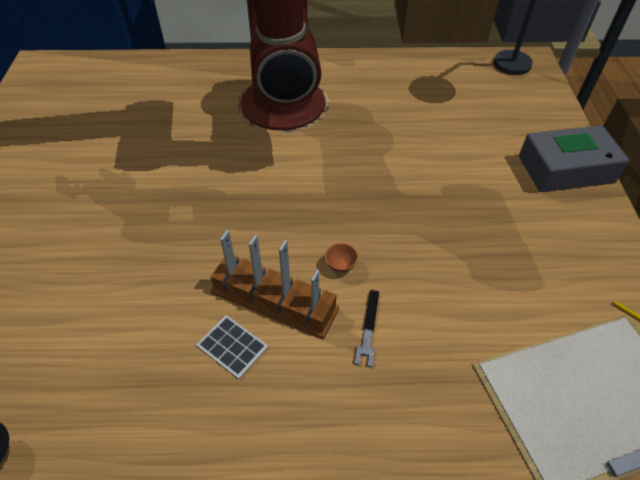

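```bash
python3 - <<'E'
import numpy as np
for n in("scene","side"):
    P=np.load(n+".npy").reshape(-1,3);P=P[~np.isnan(P[:,0])]
    print(n)
    al=P[(P[:,2]>.07)&(P[:,2]<.25)&(abs(P[:,0]-.59)<.12)&(abs(P[:,1])<.13)]
    for q in [(.556,-.073),(.58,-.024),(.604,.026),(.629,.076)]:
        a=al[np.hypot(*(al[:,:2]-q).T)<.02]; zt=np.percentile(a[:,2],99.5); t=a[a[:,2]>zt-.006]
        print(len(a),zt.round(4),a[:,:2].mean(0).round(4),len(t),t.min(0).round(4),t.max(0).round(4),np.median(t,0).round(4))
E
```

```text
scene
326 0.1533 [ 0.553  -0.0741] 43 [ 0.5419 -0.081   0.1478] [ 0.5613 -0.0689  0.1534] [ 0.5515 -0.075   0.1516]
361 0.1691 [ 0.577  -0.0247] 44 [ 0.5638 -0.0319  0.1639] [ 0.5848 -0.0195  0.1697] [ 0.5757 -0.025   0.1672]
393 0.1853 [0.6009 0.0248] 45 [0.5884 0.0193 0.1797] [0.609  0.0299 0.1864] [0.5993 0.0252 0.1831]
206 0.1365 [0.6247 0.074 ] 45 [0.6112 0.0683 0.1312] [0.6326 0.0797 0.1379] [0.6221 0.0747 0.1349]
side
514 0.1532 [ 0.5504 -0.0733] 53 [ 0.5412 -0.081   0.1472] [ 0.5601 -0.0666  0.1546] [ 0.5513 -0.0738  0.1513]
642 0.1694 [ 0.5738 -0.0236] 61 [ 0.5634 -0.0315  0.1635] [ 0.5848 -0.0186  0.1701] [ 0.5746 -0.0238  0.167 ]
802 0.1846 [0.5974 0.0262] 66 [0.5872 0.0188 0.1787] [0.6073 0.0311 0.1858] [0.5976 0.0253 0.183 ]
474 0.1366 [0.6208 0.0758] 66 [0.6111 0.0658 0.1309] [0.6311 0.0807 0.1369] [0.6209 0.0754 0.1348]
```

The scene shows the stand at about (275,295) with the four arms' tops at pixels (227,233), (255,237), (284,243) and (316,274). The cup is at (341,258), the tile at (232,346) and the spanner at (370,330).

By y order the arms are arm3 (153 mm), arm2 (169), arm1 (185) and arm4 (137), and the stand yaw is about -25°. I'll close the gripper and turn its y axis onto the stand's x.

```bash
python3 -m inch '[[[0,0,0],[0,0,-0.13],0],[[0,0,0],[0,0,-0.13],0],[[0,0,0],[0,0,-0.13],0],[[0,0,0],[0,0,-0.13],0],[[0,0,0],[0,0,-0.13],0],[[0,0,0],[0,0,-0.13],0],[[0,0,0],[0,0,-0.13],0],[[0,0,0],[0,0,0],0]]'
cat >> h.py <<'E'
from scipy.spatial.transform import Rotation as Ro
def todo(x,y,ztip):
    s=manip.state();w,a,b,c=s["tool_rot"];R=Ro.from_quat([a,b,c,w]).as_matrix()
    d=np.array([x,y,ztip+.025])-s["tool_pos"]
    print("t",s["time"],"toolshift",(R.T@d).round(4),"y",np.degrees(np.arctan2(R[1,1],R[0,1])).round(1),"z",R[:,2].round(3),"F",np.round(s["contact_force"],2),"tip",(np.array(s["tool_pos"])+.025*R[:,2]).round(4),s["gripper_width"])
E
python3 -c "
from h import *
todo(.5985,.0255,.231)"
```

```text
time: 1.7
tool_pos: [0.1387, -0.6094, 0.2563]
tool_rot: [0.0, 0.844, 0.537, -0.0]
contact_force: [1.1, 0.2, -0.2]
gripper_width: 0.0
grasp_force: 0.0
t 1.7 toolshift [7.699e-01 1.477e-01 3.000e-04] y -25.1 z [-0. -0. -1.] F [ 1.15  0.21 -0.24] tip [ 0.1387 -0.6094  0.2313] 0.0002462604416686374
```

```bash
python3 -m inch '[[[0.048,0.0092,0],[0,0,0],0],[[0.048,0.0092,0],[0,0,0],0],[[0.048,0.0092,0],[0,0,0],0],[[0.048,0.0092,0],[0,0,0],0],[[0.048,0.0092,0],[0,0,0],0],[[0.048,0.0092,0],[0,0,0],0],[[0.048,0.0092,0],[0,0,0],0],[[0.048,0.0092,0],[0,0,0],0]]' >/dev/null
python3 -m inch '[[[0.048,0.0092,0],[0,0,0],0],[[0.048,0.0092,0],[0,0,0],0],[[0.048,0.0092,0],[0,0,0],0],[[0.048,0.0092,0],[0,0,0],0],[[0.048,0.0092,0],[0,0,0],0],[[0.048,0.0092,0],[0,0,0],0],[[0.048,0.0092,0],[0,0,0],0],[[0.048,0.0092,0],[0,0,0],0]]' >/dev/null
python3 -m inch '[[[0,0,0],[0,0,0],0],[[0,0,0],[0,0,0],0]]' >/dev/null
python3 - <<'E'
from h import *
todo(.5985,.0255,.19)
p,W=cloud("scene"); cv2.imwrite("pics/s1.png",cv2.resize(p[180:340,180:400],None,fx=3,fy=3)[...,::-1])
E
```

```text
t 3.5 toolshift [0.0009 0.0009 0.0409] y -25.0 z [-0.001 -0.    -1.   ] F [-0.13  0.28 -0.38] tip [0.5973 0.025  0.2309] -0.0004402149160345295
```

View pics/s1.png

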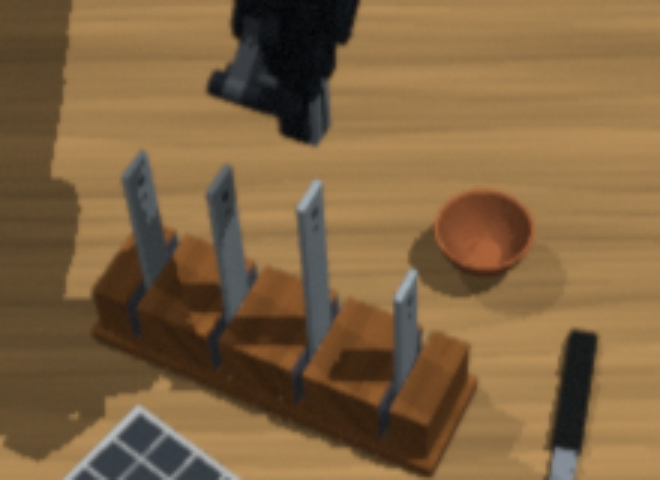

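The closed fingertips are at crop pixel (310,135), above arm1's top at (313,190). I'll descend.

```bash
python3 -m inch '[[[0.0009,0.0009,0.014],[0,0,0],0],[[0,0,0.014],[0,0,0],0],[[0,0,0.012],[0,0,0],0],[[0,0,0.001],[0,0,0],0]]' 
python3 -m inch '[[[0,0,0.0015],[0,0,0],0],[[0,0,0.0015],[0,0,0],0],[[0,0,0.0015],[0,0,0],0],[[0,0,0.0015],[0,0,0],0],[[0,0,0.0015],[0,0,0],0],[[0,0,0.0015],[0,0,0],0],[[0,0,0],[0,0,0],0]]'
```

```text
time: 3.95
tool_pos: [0.5964, 0.024, 0.2117]
tool_rot: [-0.002, 0.844, 0.536, -0.002]
contact_force: [-0.7, -0.1, 0.4]
gripper_width: -0.001
grasp_force: 0.0
time: 4.65
tool_pos: [0.5986, 0.0246, 0.2067]
tool_rot: [0.0, 0.844, 0.537, 0.0]
contact_force: [0.1, 0.1, 3.1]
gripper_width: 0.0
grasp_force: 0.9
```

```bash
python3 -m inch '[[[0,0,0.001],[0,0,0],0],[[0,0,0.001],[0,0,0],0],[[0,0,0.001],[0,0,0],0],[[0,0,0.001],[0,0,0],0],[[0,0,0.001],[0,0,0],0],[[0,0,0.001],[0,0,0],0],[[0,0,0.001],[0,0,0],0],[[0,0,0],[0,0,0],0]]'
python3 -m inch '[[[0,0,0.001],[0,0,0],0],[[0,0,0.001],[0,0,0],0],[[0,0,0],[0,0,0],0]]'
```

```text
time: 5.45
tool_pos: [0.5982, 0.0246, 0.199]
tool_rot: [-0.0, 0.844, 0.537, -0.0]
contact_force: [0.3, 0.7, 2.9]
gripper_width: 0.005
grasp_force: 1.1
time: 5.75
tool_pos: [0.5982, 0.0246, 0.1971]
tool_rot: [-0.0, 0.844, 0.537, -0.0]
contact_force: [-0.9, -0.2, 2.4]
gripper_width: 0.002
grasp_force: 1.2
```

```bash
python3 -m inch '[[[0,0,0.001],[0,0,0],0],[[0,0,0.001],[0,0,0],0],[[0,0,0],[0,0,0],0]]'
```

```text
time: 6.05
tool_pos: [0.5985, 0.0246, 0.1956]
tool_rot: [0.0, 0.844, 0.537, 0.0]
contact_force: [-0.9, 0.4, 4.6]
gripper_width: 0.0
grasp_force: 1.9
```

```bash
python3 -m inch '[[[0,0,0.001],[0,0,0],0],[[0,0,0],[0,0,0],0]]';python3 -m inch '[[[0,0,0],[0,0,0],0],[[0,0,0],[0,0,0],0]]'
```

```text
time: 6.25
tool_pos: [0.5986, 0.0245, 0.195]
tool_rot: [0.0, 0.844, 0.537, 0.0]
contact_force: [-0.9, -0.3, 6.1]
gripper_width: -0.0
grasp_force: 2.8
time: 6.45
tool_pos: [0.5986, 0.0246, 0.195]
tool_rot: [0.0, 0.844, 0.537, 0.0]
contact_force: [-0.7, 0.8, 5.7]
gripper_width: -0.001
grasp_force: 2.7
```

```bash
python3 -m inch '[[[0,0,0.001],[0,0,0],0],[[0,0,0],[0,0,0],0],[[0,0,0],[0,0,0],0]]';python3 -m inch '[[[0,0,-0.01],[0,0,0],0],[[0,0,-0.02],[0,0,0],0],[[0,0,0],[0,0,0],0]]'; python3 -c "
from h import *
todo(.5753,-.0245,.174)"
```

```text
time: 6.75
tool_pos: [0.5989, 0.0245, 0.1946]
tool_rot: [0.001, 0.844, 0.537, 0.001]
contact_force: [-0.2, 0.2, 7.1]
gripper_width: -0.002
grasp_force: 3.4
time: 7.05
tool_pos: [0.5994, 0.0245, 0.2258]
tool_rot: [0.001, 0.844, 0.537, 0.002]
contact_force: [0.5, -0.1, 0.6]
gripper_width: -0.002
grasp_force: 0.0
t 7.05 toolshift [-0.0546 -0.0012  0.0267] y -25.0 z [ 0.004 -0.    -1.   ] F [ 0.51 -0.08  0.62] tip [0.5995 0.0245 0.2008] -0.0021193740488639795
```

```bash
python3 -m inch '[[[-0.027,-0.0006,0],[0,0,0],0],[[-0.0275,-0.0006,0],[0,0,0],0],[[0,0,0],[0,0,0],0],[[0,0,0],[0,0,0],0]]'
python3 - <<'E'
from h import *
todo(.5753,-.0245,.171)
for n in("scene","side"):
    P=cloud(n)[1].reshape(-1,3)
    for q,z in [((.599,.0255),.185)]:
        a=P[(np.hypot(*(P[:,:2]-q).T)<.014)&(P[:,2]<z+.004)]
        print(n,np.sort(a[:,2])[-6:].round(4))
E
```

```text
time: 7.45
tool_pos: [0.5737, -0.0244, 0.2223]
tool_rot: [-0.001, 0.844, 0.537, -0.0]
contact_force: [-0.4, -0.2, 0.4]
gripper_width: -0.002
grasp_force: 0.0
t 7.45 toolshift [0.0006 0.0016 0.0263] y -25.1 z [-0.001  0.001 -1.   ] F [-0.42 -0.15  0.44] tip [ 0.5736 -0.0244  0.1973] -0.0017264394665216275
scene [0.1736 0.1736 0.1738 0.174  0.175  0.1752]
side [0.1738 0.1739 0.174  0.174  0.174  0.1744]
```

```bash
python3 -m inch '[[[0.0006,0.0016,0.013],[0,0,0],0],[[0,0,0.012],[0,0,0],0],[[0,0,0.001],[0,0,0],0],[[0,0,0.001],[0,0,0],0],[[0,0,0.001],[0,0,0],0],[[0,0,0.001],[0,0,0],0],[[0,0,0.001],[0,0,0],0],[[0,0,0],[0,0,0],0]]' 
python3 -m inch '[[[0,0,0.001],[0,0,0],0],[[0,0,0.001],[0,0,0],0],[[0,0,0.001],[0,0,0],0],[[0,0,0.001],[0,0,0],0],[[0,0,0.001],[0,0,0],0],[[0,0,0.001],[0,0,0],0],[[0,0,0.001],[0,0,0],0],[[0,0,0],[0,0,0],0]]'
```

```text
time: 8.35
tool_pos: [0.5759, -0.0245, 0.1935]
tool_rot: [0.0, 0.844, 0.537, 0.0]
contact_force: [-0.4, 0.6, 0.2]
gripper_width: -0.003
grasp_force: 0.0
time: 9.15
tool_pos: [0.5758, -0.0244, 0.1862]
tool_rot: [0.0, 0.844, 0.537, -0.0]
contact_force: [0.6, 0.0, 2.2]
gripper_width: 0.005
grasp_force: 1.2
```

```bash
python3 -m inch '[[[0,0,0.001],[0,0,0],0],[[0,0,0.001],[0,0,0],0],[[0,0,0.001],[0,0,0],0],[[0,0,0.001],[0,0,0],0],[[0,0,0.001],[0,0,0],0],[[0,0,0],[0,0,0],0]]'
python3 -m inch '[[[0,0,0.001],[0,0,0],0],[[0,0,0],[0,0,0],0]]'
```

```text
time: 9.75
tool_pos: [0.5758, -0.0244, 0.1811]
tool_rot: [-0.0, 0.844, 0.537, -0.0]
contact_force: [-0.2, -0.6, 1.4]
gripper_width: -0.003
grasp_force: 1.2
time: 9.95
tool_pos: [0.576, -0.0245, 0.1806]
tool_rot: [0.0, 0.844, 0.537, 0.0]
contact_force: [0.1, -0.5, 3.0]
gripper_width: 0.0
grasp_force: 1.9
```

```bash
python3 -m inch '[[[0,0,0.001],[0,0,0],0],[[0,0,0.001],[0,0,0],0],[[0,0,0],[0,0,0],0]]'
python3 -m inch '[[[0,0,0.001],[0,0,0],0],[[0,0,0],[0,0,0],0],[[0,0,0],[0,0,0],0]]'
```

```text
time: 10.25
tool_pos: [0.5764, -0.0245, 0.1795]
tool_rot: [0.001, 0.844, 0.537, 0.001]
contact_force: [-1.6, -0.0, 6.7]
gripper_width: -0.001
grasp_force: 3.5
time: 10.55
tool_pos: [0.5767, -0.0246, 0.179]
tool_rot: [0.001, 0.844, 0.537, 0.001]
contact_force: [-0.9, -0.3, 8.1]
gripper_width: -0.001
grasp_force: 4.1
```

```bash
python3 -m inch '[[[0,0,-0.01],[0,0,0],0],[[0,0,-0.012],[0,0,0],0],[[0,0,0],[0,0,0],0],[[-0.0275,0,0],[0,0,0],0],[[-0.0275,0,0],[0,0,0],0],[[0,0,0],[0,0,0],0],[[0,0,0],[0,0,0],0]]'; python3 -c "
from h import *
todo(.552,-.0743,.155)"
```

```text
time: 11.25
tool_pos: [0.5523, -0.0744, 0.1989]
tool_rot: [-0.0, 0.844, 0.537, -0.0]
contact_force: [0.4, 0.1, 0.3]
gripper_width: -0.002
grasp_force: 0.0
t 11.25 toolshift [-0.0001 -0.0003  0.0189] y -25.1 z [-0.001  0.001 -1.   ] F [0.38 0.13 0.29] tip [ 0.5523 -0.0744  0.1739] -0.002082722474044738
```

```bash
python3 -m inch '[[[0,0,0.01],[0,0,0],0],[[0,0,0.009],[0,0,0],0],[[0,0,0.001],[0,0,0],0],[[0,0,0.001],[0,0,0],0],[[0,0,0.001],[0,0,0],0],[[0,0,0.001],[0,0,0],0],[[0,0,0.001],[0,0,0],0],[[0,0,0],[0,0,0],0]]' 
python3 -m inch '[[[0,0,0.001],[0,0,0],0],[[0,0,0.001],[0,0,0],0],[[0,0,0.001],[0,0,0],0],[[0,0,0.001],[0,0,0],0],[[0,0,0.001],[0,0,0],0],[[0,0,0.001],[0,0,0],0],[[0,0,0.001],[0,0,0],0],[[0,0,0],[0,0,0],0]]'
```

```text
time: 12.05
tool_pos: [0.5529, -0.0743, 0.1758]
tool_rot: [0.0, 0.844, 0.537, 0.0]
contact_force: [0.0, 0.1, 1.5]
gripper_width: -0.001
grasp_force: 0.7
time: 12.85
tool_pos: [0.5526, -0.0742, 0.1681]
tool_rot: [-0.0, 0.844, 0.537, -0.0]
contact_force: [-0.7, 0.7, 1.9]
gripper_width: 0.003
grasp_force: 1.1
```

```bash
python3 -m inch '[[[0,0,0.001],[0,0,0],0],[[0,0,0.001],[0,0,0],0],[[0,0,0.001],[0,0,0],0],[[0,0,0],[0,0,0],0]]' 
python3 -m inch '[[[0,0,0.001],[0,0,0],0],[[0,0,0.001],[0,0,0],0],[[0,0,0],[0,0,0],0]]'
```

```text
time: 13.25
tool_pos: [0.5528, -0.0743, 0.1656]
tool_rot: [0.0, 0.844, 0.537, 0.0]
contact_force: [0.3, -0.4, 4.4]
gripper_width: 0.001
grasp_force: 2.0
time: 13.55
tool_pos: [0.5531, -0.0744, 0.1644]
tool_rot: [0.001, 0.844, 0.537, 0.0]
contact_force: [-0.7, 0.5, 6.9]
gripper_width: 0.0
grasp_force: 3.6
```

```bash
python3 -m inch '[[[0,0,0.001],[0,0,0],0],[[0,0,0],[0,0,0],0],[[0,0,0],[0,0,0],0]]' 
python3 -m inch '[[[0,0,-0.01],[0,0,0],0],[[0,0,-0.025],[0,0,0],0],[[0,0,-0.03],[0,0,0],0],[[0,0,0],[0,0,0],0],[[0,0,0],[0,0,0],0]]' 
python3 -m inch '[[[0.033,0,0],[0,0,0],0],[[0.033,0,0],[0,0,0],0],[[0.033,0,0],[0,0,0],0],[[0.033,0,0],[0,0,0],0],[[0.033,0,0],[0,0,0],0],[[0,0,0],[0,0,0],0],[[0,0,0],[0,0,0],0]]' 
python3 - <<'E'
from h import *
todo(.6213,.075,.14)
for n in("scene","side"):
    P=cloud(n)[1].reshape(-1,3)
    for q,z in [((.552,-.0745),.154),((.5755,-.0245),.17),((.599,.0255),.185)]:
        a=P[(np.hypot(*(P[:,:2]-q).T)<.014)&(P[:,2]<z+.004)]
        print(n,np.sort(a[:,2])[-4:].round(4))
E
```

```text
time: 13.85
tool_pos: [0.5534, -0.0745, 0.164]
tool_rot: [0.001, 0.844, 0.537, 0.001]
contact_force: [-0.9, -0.1, 7.8]
gripper_width: -0.002
grasp_force: 4.2
time: 14.35
tool_pos: [0.5525, -0.0743, 0.2274]
tool_rot: [0.0, 0.844, 0.537, 0.0]
contact_force: [-0.0, -0.4, -0.1]
gripper_width: -0.002
grasp_force: 0.0
time: 15.05
tool_pos: [0.6214, 0.0756, 0.2249]
tool_rot: [-0.001, 0.843, 0.538, -0.002]
contact_force: [0.5, 0.2, 0.0]
gripper_width: -0.001
grasp_force: 0.0
t 15.05 toolshift [-0.0004  0.0003  0.0599] y -25.0 z [-0.004 -0.001 -1.   ] F [0.53 0.17 0.01] tip [0.6213 0.0755 0.1999] -0.001318206975690968
scene [0.1439 0.1446 0.1452 0.1456]
scene [0.159  0.1594 0.1603 0.1609]
scene [0.1734 0.1735 0.1739 0.1741]
side [0.1439 0.144  0.1443 0.1445]
side [0.1593 0.1593 0.1595 0.1596]
side [0.174  0.174  0.1745 0.1745]
```

```bash
python3 -m inch '[[[0,0,0.02],[0,0,0],0],[[0,0,0.02],[0,0,0],0],[[0,0,0.015],[0,0,0],0],[[0,0,0.005],[0,0,0],0],[[0,0,0.001],[0,0,0],0],[[0,0,0.001],[0,0,0],0],[[0,0,0.001],[0,0,0],0],[[0,0,0],[0,0,0],0]]' 
python3 -m inch '[[[0,0,0.001],[0,0,0],0],[[0,0,0.001],[0,0,0],0],[[0,0,0.001],[0,0,0],0],[[0,0,0.001],[0,0,0],0],[[0,0,0.001],[0,0,0],0],[[0,0,0.001],[0,0,0],0],[[0,0,0.001],[0,0,0],0],[[0,0,0],[0,0,0],0]]'
```

```text
time: 15.95
tool_pos: [0.6228, 0.0752, 0.1652]
tool_rot: [0.0, 0.844, 0.537, 0.001]
contact_force: [0.5, 0.3, -0.2]
gripper_width: -0.001
grasp_force: 0.0
time: 16.75
tool_pos: [0.6226, 0.0752, 0.1576]
tool_rot: [0.0, 0.844, 0.537, 0.0]
contact_force: [0.5, -0.3, 2.8]
gripper_width: 0.003
grasp_force: 1.2
```

```bash
python3 -m inch '[[[0,0,0.001],[0,0,0],0],[[0,0,0.001],[0,0,0],0],[[0,0,0.001],[0,0,0],0],[[0,0,0.001],[0,0,0],0],[[0,0,0.001],[0,0,0],0],[[0,0,0.001],[0,0,0],0],[[0,0,0.001],[0,0,0],0],[[0,0,0],[0,0,0],0]]' 
python3 -m inch '[[[0,0,0.001],[0,0,0],0],[[0,0,0],[0,0,0],0]]'
```

```text
time: 17.55
tool_pos: [0.6226, 0.0752, 0.1505]
tool_rot: [0.0, 0.844, 0.537, 0.0]
contact_force: [-0.3, 0.7, 3.7]
gripper_width: -0.003
grasp_force: 2.0
time: 17.75
tool_pos: [0.6228, 0.0752, 0.1499]
tool_rot: [0.0, 0.844, 0.537, 0.0]
contact_force: [-1.3, -0.1, 5.5]
gripper_width: 0.001
grasp_force: 2.9
```

```bash
python3 -m inch '[[[0,0,0.001],[0,0,0],0],[[0,0,0.001],[0,0,0],0],[[0,0,0],[0,0,0],0],[[0,0,0],[0,0,0],0]]' 
python3 -m inch '[[[0,0,-0.01],[0,0,0],0],[[0,0,-0.03],[0,0,0],0],[[0,0,-0.04],[0,0,0],0],[[0,0,-0.04],[0,0,0],0],[[0,0,0],[0,0,0],0],[[0,0,0],[0,0,0],0]]' 
python3 - <<'E'
from h import *
todo(.6213,.075,.14)
for n in("scene","side"):
    p,W=cloud(n);P=W.reshape(-1,3); cv2.imwrite(f"pics/{n}9.png",p[...,::-1])
    for q,z in [((.552,-.0745),.154),((.5755,-.0245),.17),((.599,.0255),.185),((.6215,.075),.137)]:
        a=P[(np.hypot(*(P[:,:2]-q).T)<.014)&(P[:,2]<z+.004)]
        print(n,np.sort(a[:,2])[-4:].round(4))
E
```

```text
time: 18.15
tool_pos: [0.6232, 0.0753, 0.149]
tool_rot: [0.001, 0.844, 0.537, 0.001]
contact_force: [-1.1, -0.4, 9.1]
gripper_width: 0.004
grasp_force: 4.2
time: 18.75
tool_pos: [0.6227, 0.0752, 0.2683]
tool_rot: [0.001, 0.844, 0.537, 0.001]
contact_force: [0.1, -0.8, -0.2]
gripper_width: 0.003
grasp_force: 0.0
t 18.75 toolshift [-0.0009 -0.0014  0.1033] y -25.0 z [ 0.002 -0.    -1.   ] F [ 0.09 -0.83 -0.21] tip [0.6228 0.0752 0.2433] 0.0025531739189315374
scene [0.1436 0.1439 0.1445 0.1448]
scene [0.1592 0.1594 0.1595 0.1597]
scene [0.1737 0.1737 0.1738 0.1746]
scene [0.129  0.129  0.1298 0.1301]
side [0.1439 0.144  0.1441 0.1444]
side [0.1592 0.1592 0.1593 0.1602]
side [0.174  0.1741 0.1744 0.175 ]
side [0.129  0.129  0.1293 0.1296]
```

View pics/scene9.png

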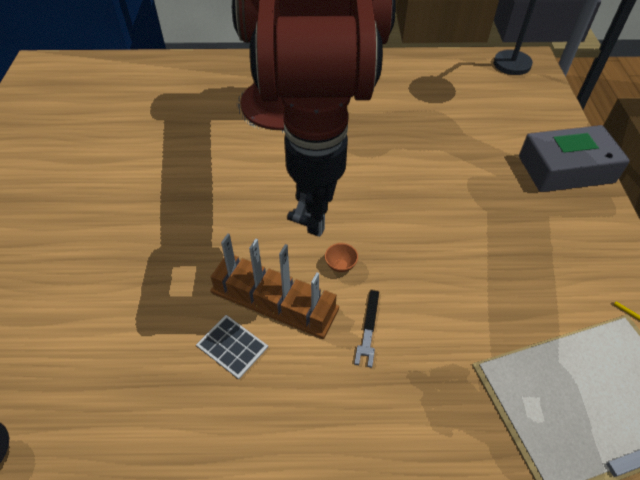

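All four arm tops sit at their home height, with the same +2 mm offset on each. The cup (341,258), tile (232,346) and spanner (370,330) are where they started, and the gripper is clear.

```bash
python3 -c "
from plant import manip
print(manip.job_done())"
```

```text
the job is handed in; nothing more can be done
None
```

I tapped all four arms down in order, tallest to shortest; by force and depth readings each is home, the most force I read was about 9 N, the cup, tile and spanner look unmoved, and the job is handed in (no verdict returned).

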